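Pack the two lunch boxes

ROBOT

A 7-joint arm with a two-finger parallel gripper is mounted at the origin on the work surface. World frame = base frame: x ahead of the robot, y to its left, z up, the work surface at z = 0. Lengths are in m, angles in rad, forces in N, time in s.
With the tool pointing down it reaches from about 0.425 to 0.875 m from the base axis. Payload 4.7 kg.
Tool frame: the origin (TCP) lies on the mounting face of the last link; the fingertips stand 182 mm ahead of it and the grasp point (between the pads) lies 164 mm ahead of it (ctrl.nose_length is the distance from the TCP to the fingertips, in m); z points along the fingers, y is the line along which they close (so a half turn about z gives the same grasp; the last joint's range is limited). The gripper opens to 87 mm and grips with 3 to 60 N. Pads are 19 mm wide; open, the fingers measure 117 mm over their backs; the gripper's body (75 mm by 190 mm) begins 51 mm behind the grasp point.
Start: joints at [1.277, 0.321, -0.07, 1.45, 0.023, 1.371, -0.057], TCP at [0.197, -0.619, 0.405] pointing down, gripper open.
Joint ranges: [-2.86, 2.86], [-0.3, 2.09], [-1.38, 1.24], [0.06, 2.45], [-1.56, 4.7], [0.09, 2.05], [-2.69, 2.69]. Speed limits (rad/s): [2.57, 2.57, 3.14, 3.14, 3.14, 3.14, 3.14].

INTERFACE

Orientations are given as a unit quaternion [w, x, y, z].
In Python, from plant import ctrl, effector, solver, imaging, close_job gives the robot as it stands. Calls block until the motion is done:
- ctrl.goto(position, orientation): joint-space move of the TCP to a pose.
- ctrl.move_l(position, speed=0.15, attitude=None, stop_force=None): straight line of the TCP; attitude=None keeps the orientation; speed is the mean speed in m/s. With stop_force (N) it stops when the force on the tool has changed by that much, and returns True; else False.
- ctrl.move_j(angles): joint-space move.
- effector.grip(opening, grip_force=None): opening from 0.0 (shut) to 1.0 (fully open); grip_force is the grip in N (None keeps the last); returns when the fingers have stopped.
- ctrl.wait(seconds).
- solver.solve_ik(position, orientation): joint angles nearest the present ones, or None.
- imaging.get_image(name): name is "scene" or "top" or "wrist"; returns (picture, depth): 420x560x3 uint8, blue, green, red; 420x560 float32, m along the optical axis (not along the pixel's ray), 0 where there is no reading.
- imaging.camera_model(name): a dict with "K" (3x3 intrinsics, pixels), "origin" and "rotation" of the camera in the world. Camera axes: x right, y up, looking along -z (the intrinsics and any distortion apply to the point x, -y, -z); pixel columns grow to the right and rows downward; lengths in m; the calibration is good to about 2 mm. A picture is of the moment at which its call begins: read the wrist's pose just before it. camera_model takes no time and is no camera call; for the wrist camera it gives the pose at the moment of the call.
A pose or a line that the arm cannot do raises ctrl.PlanningError and nothing moves.
- close_job(): hands the job in; it is judged then, once.
Readings, each from a call of its own:
- ctrl.current_time(): time.
- ctrl.current_joints(): joint angles.
- ctrl.current_qd(): joint speeds.
- ctrl.current_joint_efforts(): joint torques, N m.
- ctrl.current_position(): TCP position.
- ctrl.current_ee_rot(): TCP orientation.
- ctrl.current_contact_force(): force on the tool from outside, world axes, zero at the start.
- ctrl.current_torque(): the same for the moment, N m.
- ctrl.current_width(): opening from 0.0 (shut) to 1.0 (fully open).
- ctrl.current_finger_force(): force on a finger pad.
Only numpy, scipy, OpenCV 4.12 (cv2) and the standard library are available. Lean on these libraries where they do the work, as an engineer would, in place of code of your own. Each camera call takes 0.05 s, during which the arm holds its last target. There are 200 camera calls.

TASK

Pack the two lunch boxes: the apple, the jar and the carton of raisins go in the large three-compartment box, the clementine and the yoghurt pot in the small two-compartment box. Give each thing a compartment of its own, set down gently (not dropped) the right way up on the bottom of the box. Leave the pepper mill, the egg cup and the milk jug standing where they are.

Things in the scene. Friction and masses are not known exactly. Their poses are not given: they have to be found in the camera images.
- large_box: open steel lunch box, three equal compartments in a row, loose; outside 234 x 128 mm plus a 9 mm clip on each short end; walls and dividers 34 mm high, 3 mm thick, floor 3 mm thick. Origin: centre of underside; x along the row, y across, z up. Compartments 74 (x) by 122 mm (y) inside, centres at x = -77, 0 and +77 mm, y = 0. It may stand on the left or on the right.
- small_box: open steel lunch box, two equal compartments in a row, loose; outside 157 x 128 mm plus a 9 mm clip on each short end; walls and dividers 34 mm high, 3 mm thick, floor 3 mm thick. Origin: centre of underside; x along the row, y across, z up. Compartments 74 (x) by 122 mm (y) inside, centres at x = -38.5 and +38.5 mm, y = 0. On the other side from the large box.
- apple: green apple with a short brown stalk, 58 mm across at its middle (29 mm up), 52 mm high plus 10 mm of stalk, about 110 g. Stands upright, origin at the centre of the underside, z up. 
- jar: small full jar, brown contents behind a paper band, ridged brass-coloured screw lid; 50 mm across (lid 49 mm), 61 mm high, about 160 g. Stands upright, origin at the centre of the underside, z up. 
- carton: small plain cardboard carton of raisins, 46 mm (x) by 31 mm (y) by 64 mm high, about 50 g. Stands upright, origin at the centre of the underside, z up. 
- clementine: orange clementine, flatter and smaller than the apple, no stalk; 54 mm across at its middle (20 mm up), 40 mm high, about 80 g. Stands upright, origin at the centre of the underside, z up. 
- yoghurt_pot: white yoghurt pot with a bright foil lid whose thin pull tab reaches 39 mm from the axis; 49 mm across at the foot widening to 55 mm under a 60 mm rim that is 4 mm thick, 56 mm high, about 150 g. Stands upright, origin at the centre of the underside, z up. 
- pepper_mill: bystander: turned dark wood pepper mill, at most 52 mm across, 129 mm high, origin at the centre of its underside. To be left alone.
- egg_cup: bystander: white china egg cup, 51 mm across, 58 mm high, empty, origin at the centre of its underside. To be left alone.
- milk_jug: bystander: white china milk jug, 62 mm across, 80 mm high, handle reaching 50 mm from the axis at its own +y, origin at the centre of its underside. To be left alone.
Not all that is in view belongs to the job. What is shaped like the jar but blue or pink is not meant. What is shaped like the apple but turquoise is not meant.

How it is judged:
At the end, for the whole second after the job is handed in: Each food in its own compartment of its right box, centre of the underside inside it and under 13 mm above the box floor; jar, carton, pot upright to 0.15 rad, fruit to 0.35; boxes flat, all at rest; mill, egg cup, jug upright and within 30 mm of their starts (y of apple in the frame of large_box between -0.06 and 0.06 m and z of apple in the frame of large_box between -0.002 and 0.016 m and y of jar in the frame of large_box between -0.06 and 0.06 m and z of jar in the frame of large_box between -0.002 and 0.016 m and y of carton in the frame of large_box between -0.06 and 0.06 m and z of carton in the frame of large_box between -0.002 and 0.016 m and ((x of apple in the frame of large_box between -0.113 and -0.041 m and x of jar in the frame of large_box between -0.036 and 0.036 m and x of carton in the frame of large_box between 0.041 and 0.113 m) or (x of apple in the frame of large_box between -0.113 and -0.041 m and x of jar in the frame of large_box between 0.041 and 0.113 m and x of carton in the frame of large_box between -0.036 and 0.036 m) or (x of apple in the frame of large_box between -0.036 and 0.036 m and x of jar in the frame of large_box between -0.113 and -0.041 m and x of carton in the frame of large_box between 0.041 and 0.113 m) or (x of apple in the frame of large_box between -0.036 and 0.036 m and x of jar in the frame of large_box between 0.041 and 0.113 m and x of carton in the frame of large_box between -0.113 and -0.041 m) or (x of apple in the frame of large_box between 0.041 and 0.113 m and x of jar in the frame of large_box between -0.113 and -0.041 m and x of carton in the frame of large_box between -0.036 and 0.036 m) or (x of apple in the frame of large_box between 0.041 and 0.113 m and x of jar in the frame of large_box between -0.036 and 0.036 m and x of carton in the frame of large_box between -0.113 and -0.041 m)) and y of clementine in the frame of small_box between -0.06 and 0.06 m and z of clementine in the frame of small_box between -0.002 and 0.016 m and y of yoghurt_pot in the frame of small_box between -0.06 and 0.06 m and z of yoghurt_pot in the frame of small_box between -0.002 and 0.016 m and ((x of clementine in the frame of small_box between -0.0745 and -0.0025 m and x of yoghurt_pot in the frame of small_box between 0.0025 and 0.0745 m) or (x of clementine in the frame of small_box between 0.0025 and 0.0745 m and x of yoghurt_pot in the frame of small_box between -0.0745 and -0.0025 m)) and angle between each of apple, clementine's own z axis and vertical below 0.35 rad and angle between each of jar, carton, yoghurt_pot's own z axis and vertical below 0.15 rad and linear speed of each of apple, jar, carton, clementine, yoghurt_pot, large_box, small_box below 0.02 m/s and angle between each of large_box, small_box's own z axis and vertical below 0.06 rad and height (world z) of each of large_box, small_box below 0.01 m and distance of each of pepper_mill, egg_cup, milk_jug from where it was at the start of the episode below 0.03 m and angle between each of pepper_mill, egg_cup, milk_jug's own z axis and vertical below 0.3 rad); the robot touches nothing.
It fails at once if one of the five foods is dropped or flung: out of the fingers and moving faster than 0.7 m/s (a fall of more than about 25 mm) ((contact force between the fingers and apple below 0.05 N and linear speed of apple above 0.7 m/s) or (contact force between the fingers and jar below 0.05 N and linear speed of jar above 0.7 m/s) or (contact force between the fingers and carton below 0.05 N and linear speed of carton above 0.7 m/s) or (contact force between the fingers and clementine below 0.05 N and linear speed of clementine above 0.7 m/s) or (contact force between the fingers and yoghurt_pot below 0.05 N and linear speed of yoghurt_pot above 0.7 m/s)).
It fails at once if pepper mill, egg cup or milk jug shifted by more than 30 mm or tipped (distance of any of pepper_mill, egg_cup, milk_jug from where it was at the start of the episode above 0.03 m or angle between any of pepper_mill, egg_cup, milk_jug's own z axis and vertical above 0.3 rad).
It also fails if it takes over 141 s, if anything falls off the work surface, if the arm or the gripper's body presses on something with over 40 N, if the wrist force passes 120 N, or if a joint passes its speed limit or range.

## Working session

There is one attempt and no reset: what is moved stays moved. The work goes in short steps, each a Python script; the robot and the scene stay as the last script left them, time stands still between calls to the robot, and variables do not carry over. Pictures are saved under pics/ and viewed, at most 14 in all, crops included, and the job is handed in when it is done.

```bash
ls; mkdir -p pics; python3 - <<'E'
from plant import ctrl, imaging
import cv2, numpy as np
for n in ("top","scene"):
    im,d=imaging.get_image(n); m=imaging.camera_model(n)
    cv2.imwrite(f"pics/{n}0.png",cv2.resize(im,(800,600),interpolation=cv2.INTER_CUBIC)); np.savez(f"{n}0.npz",im=im,d=d,**{k:np.array(m[k]) for k in("K","origin","rotation")})
    print(n,m)
print(ctrl.current_time(),ctrl.current_ee_rot(),ctrl.current_position())
E
```

```text
pics
top {'K': array([[493.43226367,   0.        , 284.6517201 ],
       [  0.        , 493.43226367, 204.3384496 ],
       [  0.        ,   0.        ,   1.        ]]), 'origin': array([ 0.40184903, -0.00564392,  0.99181223]), 'rotation': array([-0.67325605, -0.07502607,  0.0826993 ,  0.73092969])}
scene {'K': array([[439.72681881,   0.        , 279.84828073],
       [  0.        , 439.72681881, 210.64276734],
       [  0.        ,   0.        ,   1.        ]]), 'origin': array([ 1.3440563 , -0.49072185,  0.69642677]), 'rotation': array([0.79291095, 0.39097624, 0.213016  , 0.41599759])}
0.1 [-8.55886387e-04  9.88180108e-01  1.53294842e-01 -1.83104998e-04] [ 0.19683591 -0.61928926  0.40375302]
```

View pics/top0.png

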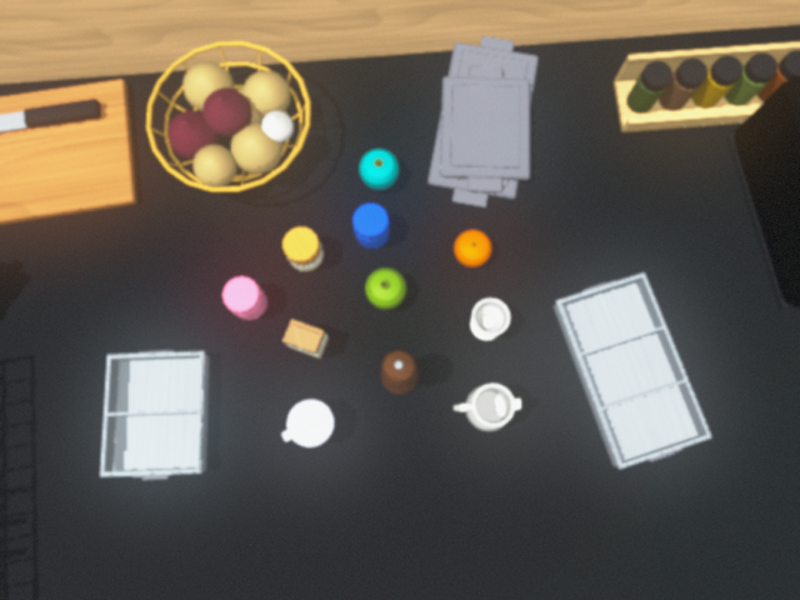

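View pics/scene0.png

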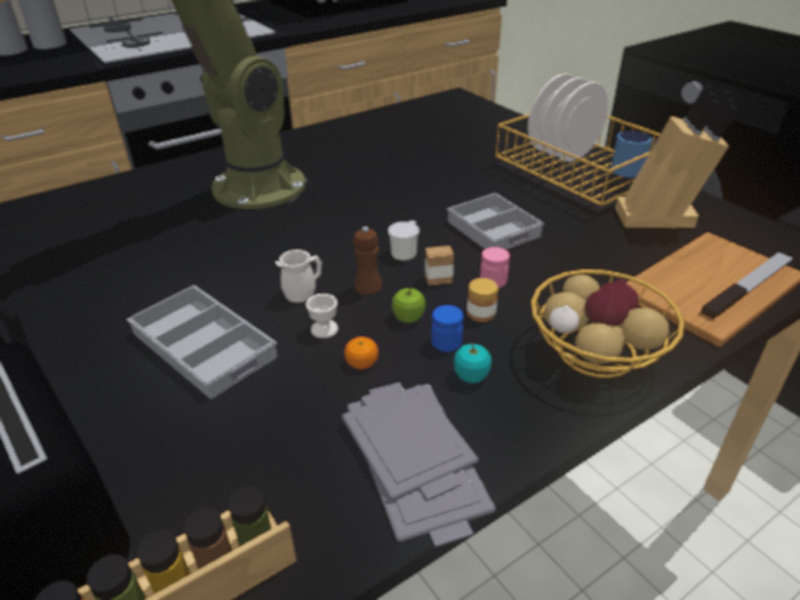

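Top view (800×600 px): small box (155,414), on the left; large box (633,370), on the right. Foods: clementine (473,248), pot (310,423), carton (305,337). Bystanders: mill (399,371), egg cup (490,318), jug (490,407).

- **Jar candidates:** (302,248) is brass-lidded with a paper band, (371,226) is blue and (245,298) is pink. The brass one fits.
- **Apple candidates:** (386,288) is green and (379,169) is turquoise. The green one fits.

I'll measure from depth and make one crop to confirm.

```bash
cat > vis.py <<'E'
import numpy as np, cv2
from scipy.spatial.transform import Rotation as R
def rot(q): return R.from_quat(np.r_[q[1:],q[0]]).as_matrix()
def ray(m,u,v):
    K=m["K"]; d=np.stack([(u-K[0,2])/K[0,0],-(v-K[1,2])/K[1,1],-np.ones_like(u,float)],-1)
    return d@rot(m["rotation"]).T
def cloud(m,d):
    v,u=np.mgrid[:d.shape[0],:d.shape[1]]
    P=m["origin"]+ray(m,u,v)*d[...,None]; P[d==0]=np.nan; return P
def atz(m,u,v,z):
    r=ray(m,np.array(float(u)),np.array(float(v))); o=m["origin"]; return o+r*(z-o[2])/r[2]
E
python3 - <<'E'
from vis import *
f=np.load("top0.npz"); P=cloud(f,f["d"])
print("table z",np.nanmedian(P[330:400,300:400,2]))
def blob(name,u,v,zr,half,hgt):
    u=int(u*.7);v=int(v*.7)
    Q=P[v-half:v+half,u-half:u+half].reshape(-1,3); Q=Q[(Q[:,2]>zr[0])&(Q[:,2]<zr[1])]
    r=cv2.minAreaRect(Q[:,:2].astype(np.float32)*1000)
    print(name,"ray",atz(f,u,v,hgt).round(3),"n",len(Q),"rect",np.round(r[0],1),np.round(r[1],1),round(r[2],1),"zmax",np.nanpercentile(Q[:,2],98).round(3))
for a in [("apple",386,288,(.02,.06),22,.029),("jar",302,246,(.05,.075),20,.061),("carton",305,332,(.055,.08),20,.064),
 ("clem",473,248,(.012,.05),20,.02),("pot",310,423,(.047,.07),24,.056),("mill",399,366,(.09,.14),20,.129),("cup",490,318,(.045,.07),22,.058),("jug",490,405,(.06,.09),30,.08),
 ("blue",371,220,(.045,.07),20,.061),("pink",243,294,(.045,.07),20,.061),("teal",379,169,(.02,.06),22,.029),
 ("large",633,370,(.024,.045),75,.034),("small",155,414,(.024,.045),55,.034)]: blob(*a)
cv2.imwrite("pics/crop.png",cv2.resize(f["im"][100:330,140:390],(652,600),interpolation=cv2.INTER_CUBIC))
for n,c in (("large",[(557,304),(645,275),(710,437),(619,466)]),("small",[(108,354),(205,352),(203,474),(102,476)])):
    q=np.array([atz(f,a*.7,b*.7,.034)[:2] for a,b in c]); print(n,q.round(3).tolist(),q.mean(0),np.linalg.norm(q-np.roll(q,1,0),axis=1).round(3))
E
```

```text
table z 0.0006178534318760365
apple ray [0.629 0.003 0.029] n 636 rect [626.6   4.4] [53.7 53.9] 85.2 zmax 0.054
jar ray [0.69  0.114 0.061] n 492 rect [692.4 116.3] [48.7 47.3] 42.1 zmax 0.065
carton ray [0.57  0.116 0.064] n 413 rect [564.4 119. ] [47.5 31.4] 64.9 zmax 0.067
clem ray [ 0.68  -0.126  0.02 ] n 538 rect [ 677.5 -123.7] [51.2 51.5] 85.9 zmax 0.042
pot ray [0.45  0.115 0.056] n 855 rect [450.1 116.9] [61.4 59. ] 70.7 zmax 0.059
mill ray [ 0.506 -0.006  0.129] n 485 rect [506.8  -5.6] [43.2 43.2] 85.2 zmax 0.129
cup ray [ 0.57  -0.134  0.058] n 203 rect [ 570.1 -134. ] [49.1 49. ] 37.5 zmax 0.061
jug ray [ 0.453 -0.118  0.08 ] n 353 rect [ 454.1 -118.6] [69.1 52.6] 54.3 zmax 0.083
blue ray [0.719 0.018 0.061] n 482 rect [718.8  18. ] [47.6 47.7] 21.5 zmax 0.065
pink ray [0.63  0.196 0.061] n 520 rect [628.4 200.4] [48.3 48.3] 50.4 zmax 0.064
teal ray [0.807 0.    0.029] n 605 rect [8.047e+02 3.000e-01] [53.9 55.5] 84.4 zmax 0.055
large ray [ 0.485 -0.323  0.034] n 1599 rect [ 489.4 -321.8] [244.4 133.6] 13.0 zmax 0.038
small ray [0.481 0.326 0.034] n 1199 rect [482.1 328.7] [134.5 167.2] 87.4 zmax 0.037
large [[0.585, -0.232], [0.616, -0.36], [0.388, -0.412], [0.361, -0.285]] [ 0.48753046 -0.32221   ] [0.23  0.132 0.233 0.129]
small [[0.566, 0.388], [0.558, 0.256], [0.396, 0.262], [0.404, 0.394]] [0.48093893 0.32525818] [0.161 0.132 0.162 0.133]
```

View pics/crop.png

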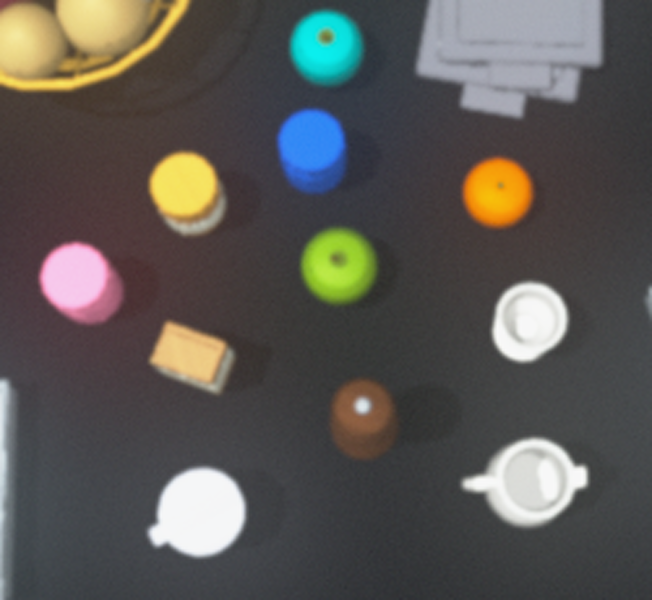

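The crop confirms it: green apple at (340,265), brass-lidded jar with paper band at (187,190). The sizes match. Next, wrist-camera looks above each box and over the foods to refine positions.

```bash
cat > arm.py <<'E'
from plant import ctrl, effector, solver, imaging
from vis import *
def quats(deg):   # closing line at angle deg from world x
    out=[]
    for a in (deg,deg+180):
        c,s=np.cos(np.radians(a)),np.sin(np.radians(a)); y=np.array([c,s,0]); z=np.array([0,0,-1.])
        q=R.from_matrix(np.stack([np.cross(y,z),y,z],1)).as_quat(); out.append(q[[3,0,1,2]])
    return out
def best(p,deg):
    q0=np.array(ctrl.current_joints()); c=[]
    for q in quats(deg):
        j=solver.solve_ik(list(p),list(q))
        if j is not None: c.append((abs(np.array(j)-q0).max(),tuple(q)))
    if not c: raise RuntimeError(f"no ik {p} {deg}")
    return list(min(c)[1])
def go(x,y,z,deg):   # z = grasp point height
    p=[x,y,z+.164]; ctrl.goto(p,best(p,deg))
def look(tag):
    m=imaging.camera_model("wrist"); im,d=imaging.get_image("wrist")
    cv2.imwrite(f"pics/{tag}.png",im)
    np.savez(tag+".npz",im=im,d=d,**{k:np.array(m[k]) for k in("K","origin","rotation")})
E
python3 - <<'E'
from arm import *
for tag,x,y,a in (("wL",.49,-.32,103),("wC",.60,0,90),("wS",.48,.327,88)):
    go(x,y,.30,a); ctrl.wait(.3); look(tag); m=np.load(tag+".npz"); print(tag,ctrl.current_time(),m["origin"],ctrl.current_position(),np.array(ctrl.current_joints()).round(2))
ims=[np.load(t+".npz")["im"] for t in("wL","wC","wS")]
v=np.vstack([np.hstack(ims[:2]),np.hstack([ims[2],ims[2]*0])]); cv2.imwrite("pics/w3.png",cv2.resize(v,(800,600)))
E
```

```text
wL 2.0083 [ 0.56502349 -0.30292919  0.44522477] [ 0.48975669 -0.32047049  0.4638511 ] [ 0.81  0.18 -0.31  1.52  0.05  1.46 -0.85]
wC 3.6333 [ 6.77347344e-01 -6.38442690e-04  4.45378232e-01] [ 0.60000891 -0.00071607  0.46399937] [ 0.41  0.23 -0.55  1.47  0.12  1.47 -1.71]
wS 5.2917 [0.55789524 0.32390191 0.44531734] [0.48042952 0.32646581 0.46395388] [ 0.05  0.23 -0.81  1.51  0.17  1.47 -2.38]
```

View pics/w3.png

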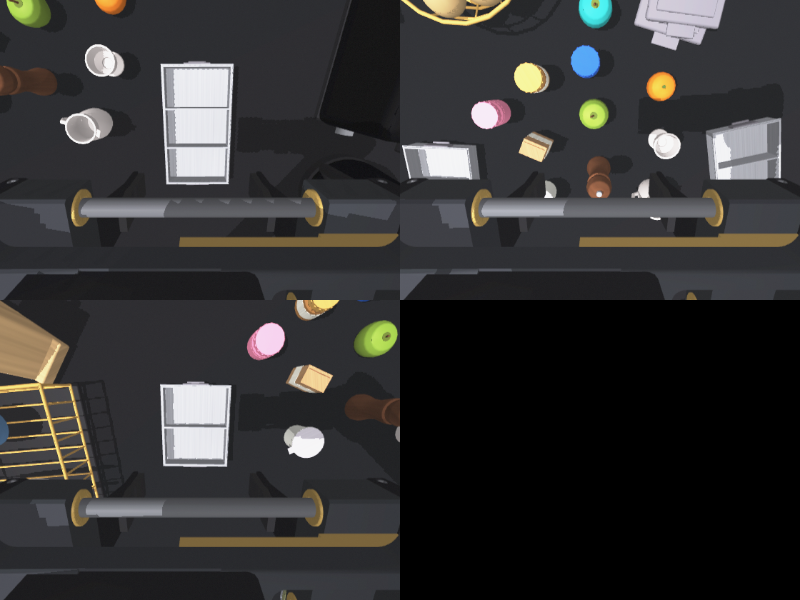

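The wrist views are clear: both boxes are fully visible (wL centre ≈(198,123), wS ≈(196,425) in the mosaic), and the centre view shows the jar, apple, clementine and carton. Now refining numerically.

```bash
python3 - <<'E'
from vis import *
def blob(tag,name,c,zr,half):
    f=np.load(tag+".npz"); P=cloud(f,f["d"]); Q=P[:255].reshape(-1,3)
    Q=Q[(Q[:,2]>zr[0])&(Q[:,2]<zr[1])&(np.hypot(Q[:,0]-c[0],Q[:,1]-c[1])<half)]
    r=cv2.minAreaRect(Q[:,:2].astype(np.float32)*1000)
    print(tag,name,len(Q),np.round(r[0],1),np.round(r[1],1),round(r[2],1),"z98",np.percentile(Q[:,2],98).round(3))
blob("wL","large",(.489,-.322),(.029,.04),.145); blob("wS","small",(.482,.327),(.029,.04),.115)
blob("wC","apple",(.627,.004),(.02,.06),.045); blob("wC","jar",(.692,.116),(.052,.07),.045)
blob("wC","carton",(.564,.119),(.058,.07),.04); blob("wC","clem",(.678,-.124),(.012,.05),.045)
blob("wS","pot",(.45,.117),(.05,.065),.05); blob("wS","carton",(.564,.119),(.058,.07),.04)
E
```

```text
wL large 2366 [ 491.8 -320. ] [236.  132.3] 13.1 z98 0.037
wS small 1972 [482.4 329.8] [132.3 165.4] 87.3 z98 0.037
wC apple 1345 [628.2   5.4] [55.1 55.3] 89.7 z98 0.055
wC jar 1338 [693.2 117.5] [48.1 49.3] 16.1 z98 0.064
wC carton 828 [564.6 119.6] [46.1 31.4] 65.0 z98 0.067
wC clem 1289 [ 678.4 -121.6] [51.2 51.3] 26.7 z98 0.042
wS pot 1594 [450.1 118.5] [62.2 59.7] 71.4 z98 0.059
wS carton 1105 [564.4 120.2] [46.7 31.6] 65.1 z98 0.067
```

```bash
cat >> arm.py <<'E'
def dist(o): return o*.087*1000
def pick(x,y,deg,w,g,F,hi=.26):
    effector.grip(min(1,(w+.024)/.087)); go(x,y,hi,deg)
    ctrl.move_l([x,y,g+.04+.164],speed=.25); hit=ctrl.move_l([x,y,g+.164],speed=.08,stop_force=6)
    if hit: print("HIT on descent",ctrl.current_position(),ctrl.current_contact_force())
    effector.grip(max(0,(w-.02)/.087),grip_force=F); ctrl.wait(.2)
    print("grip mm",dist(ctrl.current_width()),"F",ctrl.current_finger_force())
    ctrl.move_l([x,y,g+.03+.164],speed=.08); ctrl.move_l([x,y,hi+.164],speed=.25)
    print("lifted mm",dist(ctrl.current_width()),"F",ctrl.current_finger_force(),"t",ctrl.current_time())
def place(x,y,deg,w,g,hi=.26):
    go(x,y,hi,deg); print("over mm",dist(ctrl.current_width()))
    ctrl.move_l([x,y,g+.05+.164],speed=.25)
    if ctrl.move_l([x,y,g+.008+.164],speed=.08,stop_force=6): print("EARLY STOP",ctrl.current_position(),ctrl.current_contact_force()); return False
    s=ctrl.move_l([x,y,g+.0005+.164],speed=.02,stop_force=3)
    print("touch",s,"dz mm",(ctrl.current_position()[2]-.164-g)*1000)
    effector.grip((w+.016)/.087); ctrl.wait(.2)
    ctrl.move_l([x,y,g+.05+.164],speed=.1); ctrl.move_l([x,y,hi+.164],speed=.3); print("placed t",ctrl.current_time()); return True
E
python3 - <<'E'
from arm import *
pick(.628,.005,90,.058,.030,15)
place(.5665,-.303,103.1,.058,.030)
look("a1"); 
E
```

```text
grip mm 56.35897960972374 F 14.998552938768626
lifted mm 56.73082064457382 F 14.99520661205679 t 10.8583
over mm 56.880659995739464
touch True dz mm 3.1849806829566116
placed t 16.1667
```

View pics/a1.png

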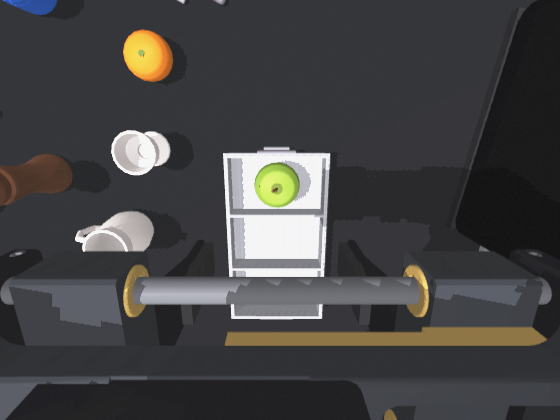

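The apple is upright in the far compartment, at (277,187). Jar and carton next.

```bash
python3 - <<'E'
from arm import *
pick(.693,.117,72,.050,.033,20)
if ctrl.current_finger_force()>5 and place(.4915,-.3205,103.1,.050,.033):
    pick(.5645,.120,-25,.031,.036,10)
    if ctrl.current_finger_force()>4: place(.4165,-.338,103.1,.031,.036)
    q=ctrl.current_position(); go(.47,-.325,.30,103.1); look("a2")
E
```

```text
grip mm 48.99073443947133 F 19.999944005325005
lifted mm 49.1279956259151 F 20.00008858048261 t 21.8167
over mm 49.61979503173083
touch True dz mm 3.215075980438381
placed t 27.6417
grip mm 30.85194789621351 F 9.999969150521792
lifted mm 31.032772951775577 F 9.999852883047424 t 33.5583
over mm 31.116605919415377
touch True dz mm 2.6044133389863737
placed t 39.3667
```

View pics/a2.png

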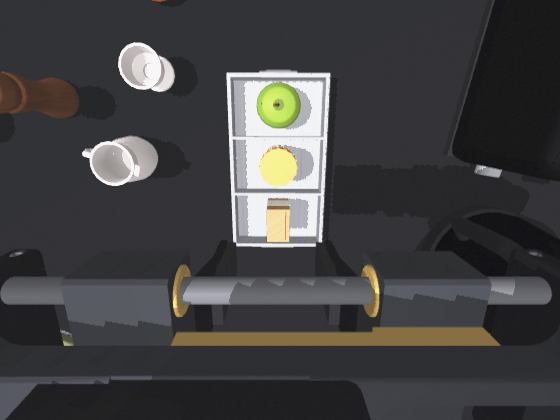

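Apple (278,105), jar (278,167) and carton (278,220) are upright, each in its own compartment. Now the clementine and pot.

```bash
python3 - <<'E'
from arm import *
pick(.678,-.122,90,.054,.0215,14)
if ctrl.current_finger_force()>5 and place(.521,.328,87.3,.054,.0215):
    pick(.450,.118,39,.055,.030,15)
    if ctrl.current_finger_force()>4: place(.444,.3315,87.3,.055,.030)
    go(.46,.327,.30,87.3); look("a3"); ctrl.move_j([1.277,0.321,-0.07,1.45,0.023,1.371,-0.057]); ctrl.wait(.5)
    im,d=imaging.get_image("top"); cv2.imwrite("pics/top1.png",cv2.resize(im,(800,600)))
    f=np.load("top0.npz"); P=cloud(f,d)
    for n,c,zr in (("mill",(.507,-.006),(.09,.14)),("cup",(.570,-.134),(.045,.07)),("jug",(.454,-.119),(.06,.09))):
        Q=P[(P[...,2]>zr[0])&(P[...,2]<zr[1])&(np.hypot(P[...,0]-c[0],P[...,1]-c[1])<.06)]; print(n,cv2.minAreaRect(Q[:,:2].astype(np.float32)*1000))
E
```

```text
HIT on descent [ 0.67709181 -0.12210314  0.18278549] [ 0.41701475 -0.07052392  3.6274569 ]
grip mm 52.338762795593055 F 14.773808670724975
lifted mm 52.49239409476125 F 13.940488272928633 t 45.5667
over mm 52.9024228828387
touch True dz mm 0.22250741762471632
placed t 51.6Traceback (most recent call last):
  File "<stdin>", line 4, in <module>
  File "arm.py", line 25, in pick
    ctrl.move_l([x,y,g+.04+.164],speed=.25); hit=ctrl.move_l([x,y,g+.164],speed=.08,stop_force=6)
    ~~~~~~~~~~~^^^^^^^^^^^^^^^^^^^^^^^^^^^^
plant.PlanningError: the arm cannot follow that straight line within its joint ranges
```

Clementine placed. The pot's approach line hit a joint limit, so I'll check which approach stays in range.

```bash
python3 - <<'E'
from arm import *
look("a3b")
print(np.array(ctrl.current_joints()).round(2),ctrl.current_position())
for a in (39,25,55,70,90):
  for k,q in enumerate(quats(a)):
    print(a,k,[None if j is None else np.array(j).round(2).tolist() for j in (solver.solve_ik([.450,.118,z+.164],list(q)) for z in (.26,.03))])
E
```

```text
[ 0.97 -0.13 -1.18  1.82 -0.12  1.37 -2.64] [0.45031928 0.11938796 0.42463655]
39 0 [[0.97, -0.13, -1.17, 1.83, -0.12, 1.37, -2.64], [0.74, 0.38, -1.17, 2.09, 0.43, 0.95, 0.02]]
39 1 [[0.97, -0.13, -1.17, 1.83, -0.12, 1.37, -2.64], [-0.78, 0.16, 0.49, 2.13, -0.1, 0.87, -2.68]]
25 0 [[0.67, -0.09, -0.92, 1.83, -0.07, 1.36, 0.2], [0.75, 0.39, -1.18, 2.09, 0.45, 0.95, -0.24]]
25 1 [None, [-1.38, 0.32, 1.19, 2.15, -0.38, 0.91, -2.67]]
55 0 [[-1.45, -0.24, 1.0, 1.89, 0.21, 1.39, 0.46], [0.74, 0.38, -1.17, 2.09, 0.43, 0.95, 0.3]]
55 1 [[0.93, -0.12, -1.14, 1.83, -0.11, 1.37, -2.37], [0.44, 0.24, -0.81, 2.09, 0.22, 0.89, -2.68]]
70 0 [[-1.45, -0.24, 1.0, 1.89, 0.21, 1.39, 0.72], [0.74, 0.38, -1.17, 2.09, 0.43, 0.95, 0.56]]
70 1 [[0.88, -0.11, -1.1, 1.83, -0.1, 1.36, -2.12], [0.71, 0.36, -1.13, 2.09, 0.41, 0.94, -2.56]]
90 0 [[-1.45, -0.24, 1.0, 1.89, 0.21, 1.39, 1.07], [0.74, 0.38, -1.17, 2.09, 0.43, 0.95, 0.91]]
90 1 [[0.83, -0.1, -1.06, 1.83, -0.09, 1.36, -1.78], [0.69, 0.35, -1.11, 2.09, 0.39, 0.93, -2.2]]
```

View pics/a3b.png

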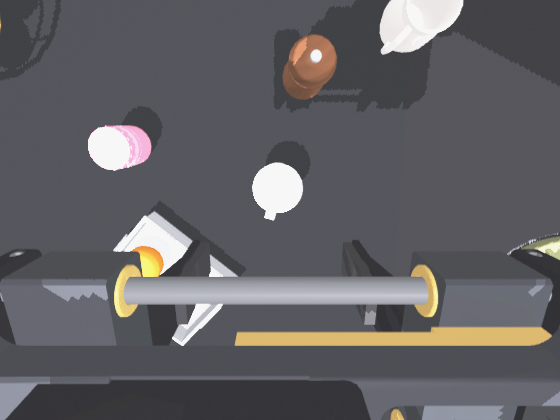

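The tab is at (270,216), off the planned closing line, and the clementine is in the box at (147,263). Turning the last joint half a turn gives the same grasp with range to spare.

```bash
python3 - <<'E'
from arm import *
j=np.array(ctrl.current_joints()); j[6]+=np.pi; ctrl.move_j(list(j))
import arm; arm.go=lambda *a:None
pick(.450,.118,39,.055,.030,15)
E
python3 - <<'E'
from arm import *
print(np.array(ctrl.current_joints()).round(2))
if ctrl.current_finger_force()>4: place(.444,.3315,87.3,.055,.030)
go(.46,.327,.30,87.3); look("a3"); ctrl.move_j([1.277,0.321,-0.07,1.45,0.023,1.371,-0.057]); ctrl.wait(.5)
im,d=imaging.get_image("top"); cv2.imwrite("pics/top1.png",cv2.resize(im,(800,600)))
P=cloud(np.load("top0.npz"),d)
for n,c,zr in (("mill",(.507,-.006),(.09,.14)),("cup",(.570,-.134),(.045,.07)),("jug",(.454,-.119),(.06,.09))):
    Q=P[(P[...,2]>zr[0])&(P[...,2]<zr[1])&(np.hypot(P[...,0]-c[0],P[...,1]-c[1])<.06)]; print(n,cv2.minAreaRect(Q[:,:2].astype(np.float32)*1000))
E
```

```text
grip mm 58.88636257432161 F 15.000246874988079
lifted mm 59.05894900140906 F 14.999961666762829 t 59.6667
[ 1.   -0.14 -1.2   1.83 -0.13  1.37  0.52]
over mm 58.9045491173531
touch True dz mm 2.981447768838547
placed t 64.5417
mill ((506.8664855957031, -5.618715286254883), (43.29521942138672, 43.63665008544922), 85.86819458007812)
cup ((570.4011840820312, -134.47720336914062), (49.112342834472656, 49.63616180419922), 38.631229400634766)
jug ((454.5550231933594, -118.13964080810547), (69.54056549072266, 52.287384033203125), 53.85414123535156)
```

View pics/a3.png

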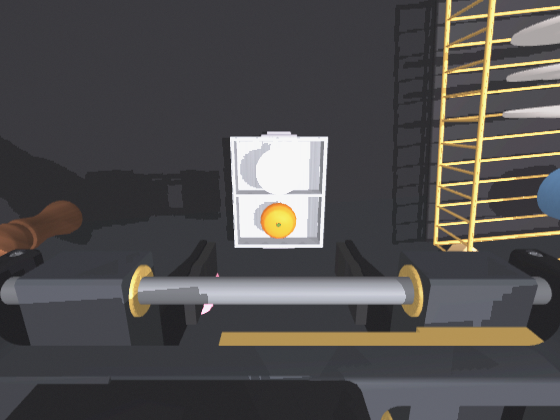

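View pics/top1.png

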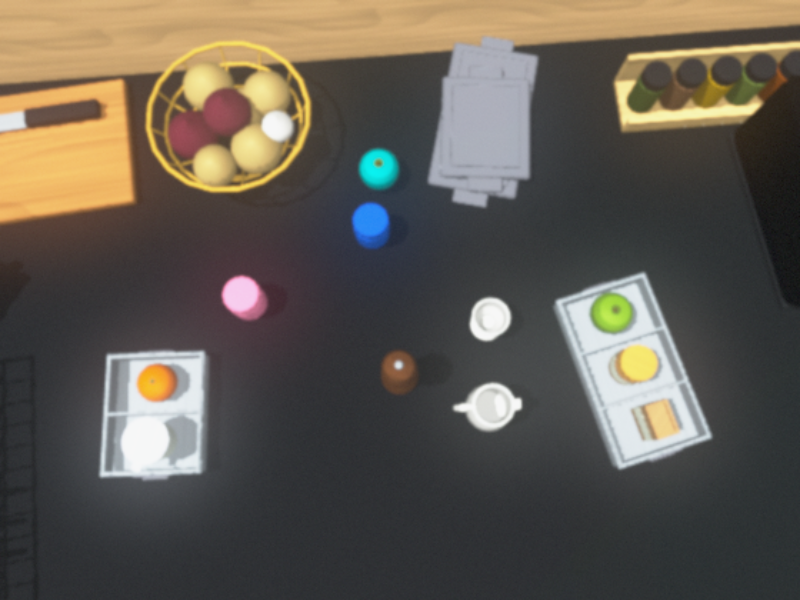

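All five foods sit in their own compartments: clementine (157,383), pot (145,442), apple (612,313), jar (636,364) and carton (657,420). The bystanders measure within 1 mm of their starts, so I'm handing in.

```bash
python3 -c "
from plant import close_job; print(close_job())"
```

```text
the job is handed in; nothing more can be done
None
```

The job is handed in at about 67 s of 141 s: all five foods were set down upright in their own compartments of the right boxes, and the mill, egg cup and jug measured within 1 mm of their starts; the hand-in returned no verdict.

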